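Find the slicing head that takes the thickness gauge

ROBOT

A 7-joint arm with a two-finger parallel gripper is mounted at the origin on the work surface. World frame = base frame: x ahead of the robot, y to its left, z up, the work surface at z = 0. Lengths are in m, angles in degrees, forces in N, time in s.
With the tool pointing down it reaches from about 0.425 to 0.875 m from the base axis. Payload 4.7 kg.
Tool frame: the origin (TCP) lies at the very end of the fingers, on their centre line; the grasp point (between the pads) lies 19 mm behind it (env.grip_point_offset is the distance from the TCP to the grasp point, in m); z points along the fingers, y is the line along which they close (so a half turn about z gives the same grasp; the last joint's range is limited). The gripper opens to 87 mm and grips with 3 to 60 N. Pads are 19 mm wide; open, the fingers measure 117 mm over their backs; the gripper's body (75 mm by 190 mm) begins 51 mm behind the grasp point.
Start: joints at [66.927, 18.392, -4.016, 83.108, 1.295, 78.541, -3.26], TCP at [0.263, -0.594, 0.223] pointing down, gripper open.
Joint ranges: [-163.93, 163.93], [-17.29, 119.83], [-79.2, 71.16], [3.27, 140.29], [-89.18, 269.18], [5.43, 117.66], [-154.24, 154.24]. Speed limits (degrees/s): [147.25, 147.25, 180, 180, 180, 180, 180].

INTERFACE

Orientations are given as [roll, pitch, yaw] about the fixed x, y, z axes, in that order (R = Rz(yaw) Ry(pitch) Rx(roll)).
In Python, from cell import env gives the robot as it stands.
- The arm moves only by the tool jog_arm, never from a script. Its argument "motion" is a list of rows, each an object of numbers: "x", "y", "z": the shift along the tool's x, y, z in cm; "ax", "ay", "az": the turn, a rotation vector about the tool's x, y, z in degrees. In form: [{"x": .., "y": .., "z": .., "ax": .., "ay": .., "az": ..}, ...]. A call has exactly 5 rows; each row shifts and turns the commanded pose from where the row before left it, along the tool's axes as they then stand; what a row does not reach is not made up. A row lasts 1/10 s, in which the tool goes at most 50 mm and 8.59 degrees, less where a joint would pass 70% of its speed; a pose out of reach is approached as far as the arm can. A call is refused whole if a number of a shift passes 5 or a number of a turn 8.59, either way. A call with a gripper value outside its range is refused whole. "claw" is the gripper command: -1 is shut, 1 is fully open, values between are in proportion, set as the call begins (left out, the last holds). The fingers move at their own pace and stop on an object; "squeeze" is the grip in N (left out, the last holds). Time passes only in rows, so rows that do not move let the fingers close, or fill a call up. It gives the time, the measured TCP pose, the force, the opening and the grip force at its end, in the units of the state.
- env.get_obs(): the state, without advancing time (a new reading comes with each control period).
- env.read_camera(name): name is "side" or "top"; returns the picture (400x640x3 uint8, red, green, blue); there is no depth.
- env.camera_params(name): a dict with "fx", "fy", "cx", "cy" (pixels), "extrinsics" (4x4, takes a point from world to camera coordinates). Camera axes: x right, y up, looking along -z (the intrinsics and any distortion apply to the point x, -y, -z); pixel columns grow to the right and rows downward; lengths in m; the calibration is good to about 2 mm. A picture is of the moment at which its call begins. camera_params takes no time and is no camera call.
- env.sign_off(): hands the job in; it is judged then, once.
The state is a dict: "time_s": time; "qpos": joint angles; "joint_velocities": joint speeds; "effort": joint torques, N m; "tool_pos": TCP position; "tool_rot": TCP orientation; "force": force on the tool from outside, world axes, zero at the start; "wrist_torque": the same for the moment, N m; "grip_width": finger opening in m; "grasp_force": force on a finger pad.
Only numpy, scipy, OpenCV 4.12 (cv2) and the standard library are available. Lean on these libraries where they do the work, as an engineer would, in place of code of your own. Each camera call takes 0.05 s, during which the arm holds its last target. There are 200 camera calls.

TASK

One of the three white slicing heads in the steel rack is set to the thickness of the gauge; in the other two it jams part of the way down. Take the gauge by its black handle out of its stand, feel gently with its blade in the heads' gaps (it must never be pressed or shoved against anything with more than about 2 kg, 20 N), and leave it standing fully home, shoulder down, in the head that takes it. Leave the other kitchen things where they are.

Things in the scene. Friction and masses are not known exactly. Their poses are not given: they have to be found in the camera images.
- gauge_grip (a point): Centre of the loose gauge's black handle: 34 mm along x, 20 mm along y (grip across this), 54 mm tall. Gauge z is up; a half turn about z is the same. Under the handle a steel shoulder plate, 42 x 30 x 5 mm, its underside 32 mm below this point. About 0.19 kg.
- blade: The gauge's steel blade: 30 mm along x, 6 mm thick along y, 45 mm long below the shoulder. Origin: centre of its lower tip, 77 mm below the handle's centre. Sprung: pressed at the tip it slides up into the handle from 3 N on, 1.2 N per mm more, and stops dead after 14 mm (20 N). Sideways rigid. Any contact force on it above 25 N, a finger's pinch too, spoils it.
- stand: Fixed grey block, 70 mm along x, 56 mm along y, 58 mm tall, origin under its centre. The gauge stands in it at the start, axes parallel, shoulder plate on its top, the blade hanging free in a slot 46 mm along x, 16 mm along y.
- rack: Fixed low steel rack, 100 mm along x, 220 mm along y, origin under its centre on the table, z up. It holds three white slicing heads in a row along y. Each head is immovable, 76 mm along x, 48 mm along y, its top 75 mm above the table, axes parallel to the rack's.
- bay0 (a point): Point at head-top height (75 mm up) in the middle of the rack's first bay, 68 mm towards rack -y. The head there sits up to 4 mm off this point along rack y (not measured). In its top is a mouth 44 mm along x, 17 mm along y, centred on the head, upright walls, 17 mm deep; at the mouth's bottom, centred in it, lies the gap (all three heads alike).
- bay1 (a point): The same point of the middle bay. The gap runs along rack x between two steel plates whose upper edges, 58 mm above the table, stand 7.8 mm apart in all heads: off-centre the tip stops there. In the one right head the gap keeps this width; in the other two it narrows to 3.5 mm or less 10 mm further down, and a centred tip jams at 48 mm. Which is which changes.
- bay2 (a point): The same point of the third bay, 68 mm towards rack +y. In the right head the blade goes down until the shoulder plate rests on the head's top: blade tip then 30 mm and handle centre 107 mm above the table.
- onion: Bystander: loose onion 74 mm wide and 74 mm tall on the green cutting board, origin under its centre.
- spice: Bystander: loose jar 48 mm wide, 95 mm tall, standing between rack and stand, origin under its centre.
- bowl: Bystander: loose steel bowl 110 mm wide, 50 mm tall, origin under its centre.
- scraper: Bystander: loose flat dough scraper, 90 x 150 x 14 mm, origin at its underside.
- beaker: Bystander: loose steel beaker 70 mm wide, 90 mm tall, origin under its centre.
Not all that is in view belongs to the job. Leave any yellow look-alike of the rack alone.

How it is judged (in metres and radians):
On the way:
1. the gauge is drawn up out of its stand (z of blade in the frame of stand above 0.06 m and angle between gauge_grip's own z axis and vertical below 0.35 rad), for 0.2 s.
At the end, for the whole second after the job is handed in: The gauge stands released, still and upright (0.1 rad) in the head that takes it, shoulder plate on its top: blade tip 26 to 34 mm and handle centre below 111 mm above the rack's origin; tip within 8 mm of a bay centre along rack y, 12 mm along x ((y of blade in the frame of rack between -0.076 and -0.06 m or y of blade in the frame of rack between -0.008 and 0.008 m or y of blade in the frame of rack between 0.06 and 0.076 m) and x of blade in the frame of rack between -0.012 and 0.012 m and z of blade in the frame of rack between 0.026 and 0.034 m and z of gauge_grip in the frame of rack below 0.111 m and angle between gauge_grip's own z axis and vertical below 0.1 rad and linear speed of blade below 0.02 m/s); the robot touches nothing.
It fails at once if the blade is pressed or shoved against something, or pinched, with more than 25 N (contact force between blade and anything else above 25 N).
It fails at once if a bystander (onion, jar, bowl, scraper, beaker) is moved more than 30 mm (distance of any of onion, spice, bowl, scraper, beaker from where it was at the start of the episode above 0.03 m).
It also fails if it takes over 64 s, if anything falls off the work surface, if the arm or the gripper's body presses on something with over 40 N, if the wrist force passes 120 N, or if a joint passes its speed limit or range.

## Working session

There is one attempt and no reset: what is moved stays moved. The work goes in short steps, Python scripts to look and compute and a tool call to move; the robot and the scene stay as the last step left them, time stands still between calls to the robot, and variables do not carry over. Pictures are saved under pics/ and viewed, at most 10 in all, crops included, and the job is handed in when it is done.

Besides the shell and the picture viewer there is one more tool, called after "Call:" by a JSON object that holds its "name" and its "arguments", one argument or row to a line. jog_arm: Moves the arm, as the interface text tells. Its arguments: {"type":"object","properties":{"motion":{"type":"array"},"claw":{"type":"number"},"squeeze":{"type":"number"}},"required":["motion"]}

```bash
mkdir -p pics; ls; python3 - <<'E'
from cell import env
import cv2,json
for n in("side","top"):
    cv2.imwrite(f"pics/{n}0.png",env.read_camera(n)[:,:,::-1]); p=env.camera_params(n); print(n,p)
o=env.get_obs();print(o)
E
```

```text
pics
side {'fx': 389.5449440246399, 'fy': 389.5449440246399, 'cx': 321.74040026655837, 'cy': 203.09570308028316, 'extrinsics': array([[-0.9819763 , -0.18899557,  0.00179258,  0.50342144],
       [ 0.10737693, -0.55004986,  0.82820006, -0.12301017],
       [-0.15554013,  0.81346532,  0.56042969, -1.24594243],
       [ 0.        ,  0.        ,  0.        ,  1.        ]])}
top {'fx': 427.2383889931414, 'fy': 427.2383889931414, 'cx': 323.9257756933377, 'cy': 192.2113120962417, 'extrinsics': array([[ 0.01492723, -0.99948791,  0.02830347, -0.03064145],
       [ 0.99455356,  0.01776185,  0.10270219, -0.52327048],
       [-0.10315232,  0.02661626,  0.9943094 , -1.28893043],
       [ 0.        ,  0.        ,  0.        ,  1.        ]])}
{'time_s': 0.1, 'qpos': array([66.92459016, 18.43384165, -4.01799327, 83.16822016,  1.29431729,
       78.54121363, -3.25923306]), 'joint_velocities': array([-0.04883733, -0.06584289,  0.07812749, -0.19195455,  0.0239549 ,
        0.03164481, -0.03810204]), 'effort': array([ 6.42486411e-04, -4.92569911e+01, -4.05156948e-01, -3.13397741e+01,
       -6.37665647e-02,  3.94969981e-02,  1.00959035e-04]), 'tool_pos': array([ 0.26294888, -0.5938916 ,  0.22157953]), 'tool_rot': array([-1.79901930e+02,  4.06415736e-03,  2.38879815e+01]), 'force': array([-0.66286344, -0.50034327,  0.31414793]), 'wrist_torque': array([-0.00197289,  0.02907318, -0.02012715]), 'grasp_force': 0.0, 'grip_width': 0.08681646731093598}
```

View pics/top0.png

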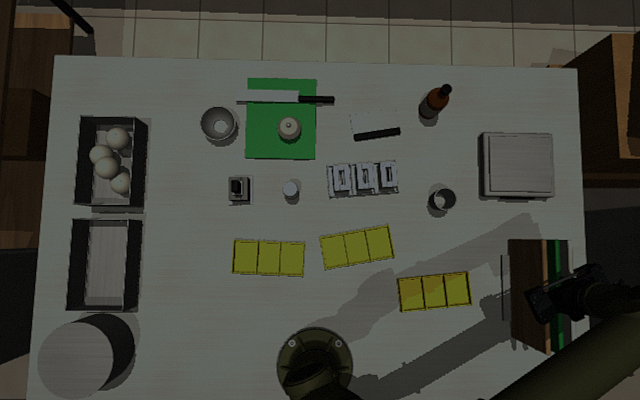

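View pics/side0.png

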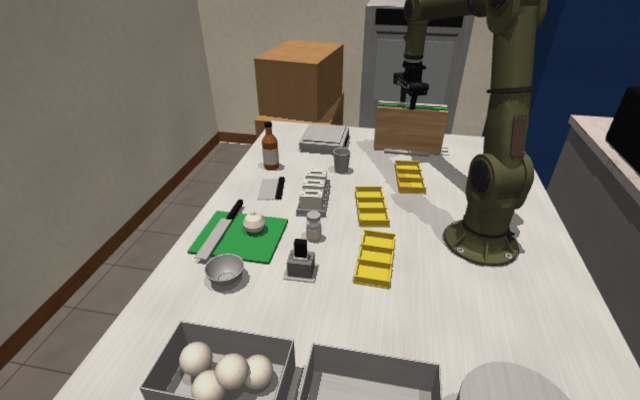

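Top view: the stand and gauge are at (239,188) and the steel rack with white heads is at (362,178). In the side view they are at (301,255) and (314,190).
- **Rack candidates (top):** the steel rack (362,178), and yellow look-alikes at (269,257), (357,246) and (434,291). I choose the steel one.
- **Gauge candidates (top):** the black handle on the grey stand (238,188), the black knife handle (317,99) and the black scraper edge (377,133). I choose the one on the stand.

Next is a close crop to check both choices.

```bash
cat > h.py <<'E'
import numpy as np,cv2
from cell import env
def px(n,P):
    c=env.camera_params(n);p=c["extrinsics"]@np.append(P,1)
    return np.array([c["cx"]+c["fx"]*p[0]/-p[2],c["cy"]+c["fy"]*-p[1]/-p[2]])
def ray(n,u,v):
    c=env.camera_params(n);E=c["extrinsics"];R=E[:3,:3]
    d=R.T@np.array([(u-c["cx"])/c["fx"],-(v-c["cy"])/c["fy"],-1]);return -R.T@E[:3,3],d
def plane(n,u,v,z):
    o,d=ray(n,u,v);return o+d*(z-o[2])/d[2]
E
python3 - <<'E'
from h import *
t=cv2.imread("pics/top0.png");s=cv2.imread("pics/side0.png")
a=cv2.resize(t[155:210,220:410],None,fx=4,fy=4,interpolation=cv2.INTER_CUBIC)
b=cv2.resize(s[160:285,280:345],None,fx=3,fy=2.9,interpolation=cv2.INTER_CUBIC)
c=np.zeros((590,760,3),np.uint8);c[:220]=a
c[222:222+b.shape[0],:b.shape[1]]=b
e=cv2.resize(t[170:208,222:258],None,fx=9,fy=9,interpolation=cv2.INTER_CUBIC);c[222:222+e.shape[0],300:300+e.shape[1]]=e
cv2.imwrite("pics/crop1.png",cv2.convertScaleAbs(c,alpha=1.6))
# white heads
g=cv2.cvtColor(t,cv2.COLOR_BGR2HSV)
sub=t[155:210,320:405].min(2)
print(np.percentile(sub,[5,25,50,75,95]))
for x,y in[(238,188),(362,178)]:print(plane("top",x,y,.07))
E
```

```text
[ 23.  82.  95.  98. 103.]
[0.52728618 0.234246   0.07      ]
[ 0.56415605 -0.13447581  0.07      ]
```

View pics/crop1.png

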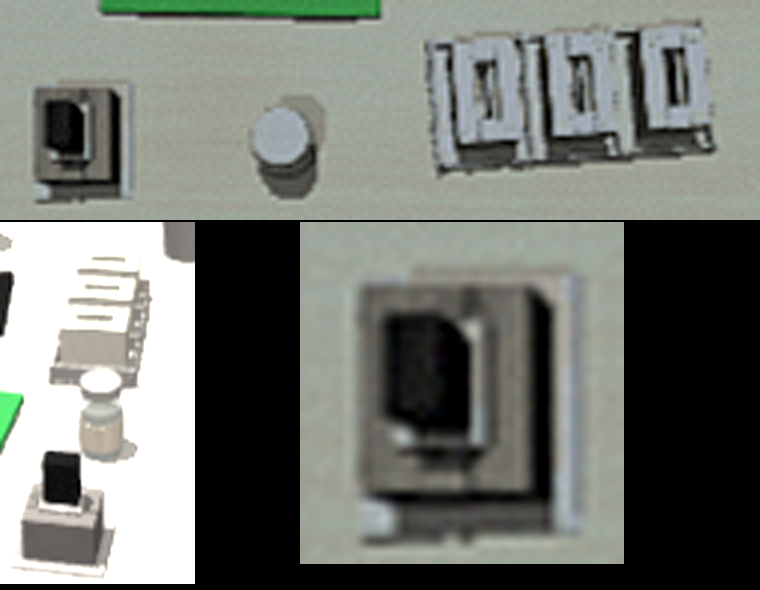

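The crop confirms both choices: the black handle on the grey block, and the steel rack with three white heads and their mouths. Next I enlarge for corner readings.

```bash
python3 - <<'E'
from h import *
t=cv2.imread("pics/top0.png")
a=cv2.resize(t[157:205,318:408],None,fx=8,fy=8,interpolation=cv2.INTER_CUBIC)
for i in range(0,a.shape[1],80):cv2.putText(a,str(318+i//8),(i,382),0,.4,(0,0,255),1);cv2.line(a,(i,374),(i,366),(0,0,255),1)
for i in range(0,a.shape[0],80):cv2.putText(a,str(157+i//8),(690,i+10),0,.4,(0,0,255),1)
cv2.imwrite("pics/rack8.png",cv2.convertScaleAbs(a,alpha=1.8))
# handle masks
for n,(x0,y0,x1,y1) in {"top":(228,174,255,206),"side":(290,234,312,262)}.items():
    im=cv2.imread(f"pics/{n}0.png")[y0:y1,x0:x1]
    m=(im.max(2)<(28 if n=="top" else 30)).astype(np.uint8)
    k,l,st,c=cv2.connectedComponentsWithStats(m)
    i=1+st[1:,4].argmax();print(n,st[i]+[x0,y0,0,0,0],c[i]+[x0,y0])
    print("\n".join("".join("#" if q else "." for q in r) for r in (l==i)))
# stand/gauge prediction
E
```

```text
top [231 180  10  14 119] [235.72268908 186.39495798]
...........................
...........................
...........................
...........................
...........................
...........................
....######.................
...########................
...#########...............
....#########..............
...##########..............
...##########..............
....#########..............
....#########..............
....#########..............
....#########..............
...##########..............
....#########..............
......#######..............
.......#####...............
...........................
...........................
...........................
...........................
...........................
...........................
...........................
...........................
...........................
...........................
...........................
...........................
side [295 239  12  18 192] [300.22395833 247.97395833]
......................
......................
......................
......................
......................
......##..............
......##########......
.....###########......
.....###########......
.....###########......
.....###########......
.....###########......
.....###########......
.....###########......
.....###########......
.....############.....
.....############.....
.....############.....
.....############.....
.....############.....
.....############.....
.....###########......
.......#########......
......................
......................
......................
......................
......................
```

View pics/rack8.png

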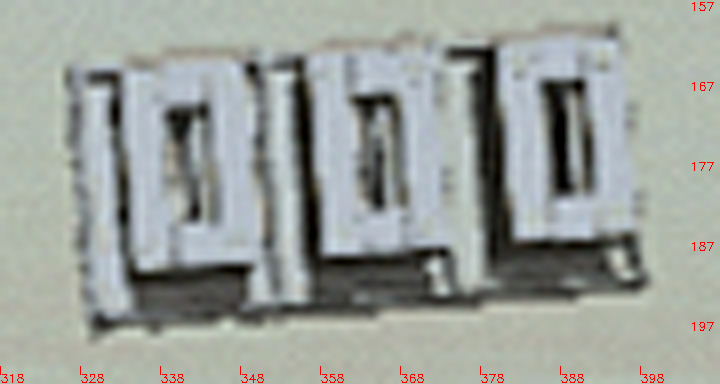

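The rack enlargement shows the three head tops, with mouth centres at about px (342,177), (365,176) and (389,174).

```bash
python3 - <<'E'
from h import *
H=[[(120,62),(243,55),(252,262),(133,270)],[(303,52),(430,45),(447,247),(320,255)],[(497,40),(618,32),(635,232),(512,240)]]
M=[[(165,107),(207,103),(213,215),(178,222)],[(350,97),(393,95),(402,207),(362,212)],[(543,82),(582,80),(592,192),(553,197)]]
q=lambda p:plane("top",318+(p[0]+.5)/8-.5,157+(p[1]+.5)/8-.5,.075)[:2]
C=[]
for h,m in zip(H,M):
    a=np.array([q(p) for p in h]);b=np.array([q(p) for p in m])
    l=(a[0]+a[1]-a[2]-a[3])/2;w=(a[1]+a[2]-a[0]-a[3])/2
    C.append((a.mean(0)+b.mean(0))/2)
    print(a.mean(0).round(4),b.mean(0).round(4),"len",np.linalg.norm(l).round(4),np.linalg.norm(w).round(4),"yaw",np.degrees(np.arctan2(l[1],l[0])).round(1),np.degrees(np.arctan2(w[0],-w[1])).round(1))
d=C[2]-C[0];print("row dir yaw",np.degrees(np.arctan2(d[0],-d[1])),np.linalg.norm(d))
# gauge
o1,d1=ray("top",235.9,186.4);o2,d2=ray("side",300.2,248)
s=np.linalg.lstsq(np.c_[d1,-d2],o2-o1,rcond=None)[0];A=o1+d1*s[0];B=o2+d2*s[1];print("gauge",A,B)
t=cv2.imread("pics/top0.png")
r=lambda x,y:plane("top",222+(x-300+.5)/9-.5,170+(y-222+.5)/9-.5,.058)[:2]
S=np.array([r(*p) for p in[(360,285),(530,285),(530,492),(360,495)]]);print("stand",S.mean(0),S)
G=(A+B)/2
for n in("top","side"):
    P=np.array([px(n,[G[0]+sx*.017,G[1]+sy*.01,.09+sz*.027]) for sx in(-1,1) for sy in(-1,1) for sz in(-1,1)]);print(n,P.min(0),P.max(0))
E
```

```text
[ 0.5659 -0.0709] [ 0.566  -0.0723] len 0.0782 0.0453 yaw 3.6 4.7
[ 0.5719 -0.1412] [ 0.5707 -0.1418] len 0.0766 0.0477 yaw 5.1 4.5
[ 0.5785 -0.2127] [ 0.5777 -0.2134] len 0.0758 0.0461 yaw 4.5 4.9
row dir yaw 4.9136753077667485 0.1419965029062229
gauge [0.53005202 0.23761422 0.08668093] [0.52832166 0.23736635 0.08643954]
stand [0.52826833 0.23730622] [[0.56262493 0.26675368]
 [0.56369176 0.21034251]
 [0.49436442 0.20803176]
 [0.49239222 0.26409694]]
top [230.3179755  179.50490833] [240.89975256 193.33970851]
side [292.63955131 236.48500652] [306.79096821 257.45737477]
```

```bash
cat >> h.py <<'E'
def plan(wps,step=.048):
    """wps: list of (x,y,z,yaw); prints rows [x,y,z cm, az deg] from the measured pose (tool pointing down)"""
    o=env.get_obs();p=o["tool_pos"];yaw=o["tool_rot"][2]
    for x,y,z,yw in wps:
        D=np.array([x,y,z])-p;n=max(1,int(np.ceil(max(np.linalg.norm(D)/step,abs(yw-yaw)/8.5))))
        for i in range(n):
            a=np.radians(yaw+(yw-yaw)*i/n);T=np.array([[np.cos(a),np.sin(a),0],[np.sin(a),-np.cos(a),0],[0,0,-1]])
            print((T@(D/n)*100).round(2),round(-(yw-yaw)/n,2))
        print("--",n);p=np.array([x,y,z]);yaw=yw
E
python3 -c "
from h import *
plan([(.45,-.45,.28,1.7),(.529,.2375,.28,1.7),(.529,.2375,.13,1.7)])"
```

```text
[ 3.82 -0.93 -0.97] 3.7
[ 3.75 -1.17 -0.97] 3.7
[ 3.67 -1.41 -0.97] 3.7
[ 3.57 -1.65 -0.97] 3.7
[ 3.46 -1.88 -0.97] 3.7
[ 3.33 -2.09 -0.97] 3.7
-- 6
[ 0.66 -4.57  0.  ] -0.0
[ 0.66 -4.57  0.  ] -0.0
[ 0.66 -4.57  0.  ] -0.0
[ 0.66 -4.57  0.  ] -0.0
[ 0.66 -4.57  0.  ] -0.0
[ 0.66 -4.57  0.  ] -0.0
[ 0.66 -4.57  0.  ] -0.0
[ 0.66 -4.57  0.  ] -0.0
[ 0.66 -4.57  0.  ] -0.0
[ 0.66 -4.57  0.  ] -0.0
[ 0.66 -4.57  0.  ] -0.0
[ 0.66 -4.57  0.  ] -0.0
[ 0.66 -4.57  0.  ] -0.0
[ 0.66 -4.57  0.  ] -0.0
[ 0.66 -4.57  0.  ] -0.0
-- 15
[0.   0.   3.75] -0.0
[0.   0.   3.75] -0.0
[0.   0.   3.75] -0.0
[0.   0.   3.75] -0.0
-- 4
```

Call:
{"name": "jog_arm", "arguments": {
  "motion": [
    {"x": 3.8,"y": -0.9,"z": -1,"ax": 0,"ay": 0,"az": 3.7},
    {"x": 3.8,"y": -1.2,"z": -1,"ax": 0,"ay": 0,"az": 3.7},
    {"x": 3.7,"y": -1.4,"z": -1,"ax": 0,"ay": 0,"az": 3.7},
    {"x": 3.6,"y": -1.6,"z": -1,"ax": 0,"ay": 0,"az": 3.7},
    {"x": 3.5,"y": -1.9,"z": -1,"ax": 0,"ay": 0,"az": 3.7}
  ],
  "claw": 1
}}

```text
time_s: 0.6
tool_pos: [0.4213, -0.4734, 0.2725]
tool_rot: [-180.0, 0.0, 5.2]
force: [1.1, -0.8, -0.4]
grip_width: 0.0873
grasp_force: 0.0
```

Call:
{"name": "jog_arm", "arguments": {
  "motion": [
    {"x": 3.3,"y": -2.1,"z": -1,"ax": 0,"ay": 0,"az": 3.7},
    {"x": 0.7,"y": -4.6,"z": 0,"ax": 0,"ay": 0,"az": 0},
    {"x": 0.7,"y": -4.6,"z": 0,"ax": 0,"ay": 0,"az": 0},
    {"x": 0.7,"y": -4.6,"z": 0,"ax": 0,"ay": 0,"az": 0},
    {"x": 0.7,"y": -4.6,"z": 0,"ax": 0,"ay": 0,"az": 0}
  ]
}}

```text
time_s: 1.1
tool_pos: [0.4737, -0.2638, 0.2821]
tool_rot: [-180.0, 0.0, 1.7]
force: [-0.2, -0.0, 0.6]
grip_width: 0.0872
grasp_force: 0.0
```

Call:
{"name": "jog_arm", "arguments": {
  "motion": [
    {"x": 0.7,"y": -4.6,"z": 0,"ax": 0,"ay": 0,"az": 0},
    {"x": 0.7,"y": -4.6,"z": 0,"ax": 0,"ay": 0,"az": 0},
    {"x": 0.7,"y": -4.6,"z": 0,"ax": 0,"ay": 0,"az": 0},
    {"x": 0.7,"y": -4.6,"z": 0,"ax": 0,"ay": 0,"az": 0},
    {"x": 0.7,"y": -4.6,"z": 0,"ax": 0,"ay": 0,"az": 0}
  ]
}}

```text
time_s: 1.6
tool_pos: [0.5017, -0.0331, 0.2823]
tool_rot: [180.0, 0.0, 1.7]
force: [0.8, 0.1, 0.1]
grip_width: 0.0868
grasp_force: 0.0
```

Call:
{"name": "jog_arm", "arguments": {
  "motion": [
    {"x": 0.6,"y": -4.6,"z": 0,"ax": 0,"ay": 0,"az": 0},
    {"x": 0.6,"y": -4.6,"z": 0,"ax": 0,"ay": 0,"az": 0},
    {"x": 0.6,"y": -4.6,"z": 0,"ax": 0,"ay": 0,"az": 0},
    {"x": 0.6,"y": -4.6,"z": 0,"ax": 0,"ay": 0,"az": 0},
    {"x": 0,"y": 0,"z": 0,"ax": 0,"ay": 0,"az": 0}
  ]
}}

```text
time_s: 2.1
tool_pos: [0.5189, 0.1582, 0.2824]
tool_rot: [-179.7, 0.0, 2.4]
force: [-0.0, 0.3, 0.4]
grip_width: 0.0869
grasp_force: 0.0
```

Call:
{"name": "jog_arm", "arguments": {
  "motion": [
    {"x": 0.6,"y": -3.95,"z": 0,"ax": 0,"ay": 0,"az": 0},
    {"x": 0.6,"y": -3.95,"z": 0,"ax": 0,"ay": 0,"az": 0},
    {"x": 0,"y": 0,"z": 4,"ax": 0,"ay": 0,"az": 0},
    {"x": 0,"y": 0,"z": 4,"ax": 0,"ay": 0,"az": 0},
    {"x": 0,"y": 0,"z": 4,"ax": 0,"ay": 0,"az": 0}
  ]
}}

```text
time_s: 2.6
tool_pos: [0.5302, 0.2287, 0.1609]
tool_rot: [180.0, -0.0, 1.7]
force: [0.0, -0.8, -0.3]
grip_width: 0.0872
grasp_force: 0.0
```

Call:
{"name": "jog_arm", "arguments": {
  "motion": [
    {"x": 0,"y": 0,"z": 2,"ax": 0,"ay": 0,"az": 0},
    {"x": 0,"y": 0,"z": 0,"ax": 0,"ay": 0,"az": 0},
    {"x": 0,"y": 0,"z": 0,"ax": 0,"ay": 0,"az": 0},
    {"x": 0,"y": 0,"z": 0,"ax": 0,"ay": 0,"az": 0},
    {"x": 0,"y": 0,"z": 0,"ax": 0,"ay": 0,"az": 0}
  ]
}}

```text
time_s: 3.1
tool_pos: [0.5314, 0.2294, 0.1443]
tool_rot: [-180.0, -0.2, 1.7]
force: [-0.4, 0.3, -0.1]
grip_width: 0.087
grasp_force: 0.0
```

Call:
{"name": "jog_arm", "arguments": {
  "motion": [
    {"x": -0.2,"y": -0.8,"z": 0,"ax": 0,"ay": 0,"az": 0},
    {"x": 0,"y": 0,"z": 2.5,"ax": 0,"ay": 0,"az": 0},
    {"x": 0,"y": 0,"z": 2.5,"ax": 0,"ay": 0,"az": 0},
    {"x": 0,"y": 0,"z": 2.1,"ax": 0,"ay": 0,"az": 0},
    {"x": 0,"y": 0,"z": 0,"ax": 0,"ay": 0,"az": 0}
  ]
}}

```text
time_s: 3.6
tool_pos: [0.526, 0.2366, 0.0692]
tool_rot: [179.9, 0.3, 1.7]
force: [0.2, -0.7, 0.4]
grip_width: 0.087
grasp_force: 0.0
```

```bash
python3 - <<'E'
from h import *
t=env.read_camera("top")[:,:,::-1];s=env.read_camera("side")[:,:,::-1]
a=cv2.resize(t[160:215,210:270],(360,330),interpolation=cv2.INTER_CUBIC)
b=cv2.resize(s[200:290,265:340],(400,480),interpolation=cv2.INTER_CUBIC)
c=np.zeros((480,770,3),np.uint8);c[:330,:360]=a;c[:,365:765]=b
cv2.imwrite("pics/grasp.png",cv2.convertScaleAbs(c,alpha=1.4));o=env.get_obs();print(o["tool_pos"],o["force"])
E
```

```text
[0.52822194 0.23765314 0.07219169] [-0.27007498 -0.67117006  0.64169723]
```

View pics/grasp.png

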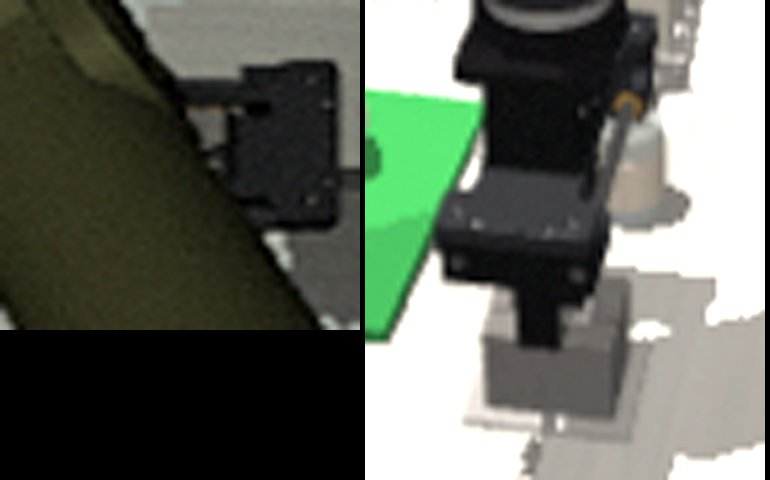

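The picture shows the fingers straddling the handle, centred above the stand block (crop px (555,310)). I close the gripper now.

Call:
{"name": "jog_arm", "arguments": {
  "motion": [
    {"x": 0,"y": 0,"z": 0,"ax": 0,"ay": 0,"az": 0},
    {"x": 0,"y": 0,"z": 0,"ax": 0,"ay": 0,"az": 0},
    {"x": 0,"y": 0,"z": 0,"ax": 0,"ay": 0,"az": 0},
    {"x": 0,"y": 0,"z": 0,"ax": 0,"ay": 0,"az": 0},
    {"x": 0,"y": 0,"z": 0,"ax": 0,"ay": 0,"az": 0}
  ],
  "claw": -1,
  "squeeze": 40
}}

```text
time_s: 4.2
tool_pos: [0.5283, 0.2369, 0.0718]
tool_rot: [180.0, -0.0, 1.7]
force: [-0.1, -0.3, -1.2]
grip_width: 0.055
grasp_force: 0.0
```

Call:
{"name": "jog_arm", "arguments": {
  "motion": [
    {"x": 0,"y": 0,"z": 0,"ax": 0,"ay": 0,"az": 0},
    {"x": 0,"y": 0,"z": 0,"ax": 0,"ay": 0,"az": 0},
    {"x": 0,"y": 0,"z": 0,"ax": 0,"ay": 0,"az": 0},
    {"x": 0,"y": 0,"z": 0,"ax": 0,"ay": 0,"az": 0},
    {"x": 0,"y": 0,"z": 0,"ax": 0,"ay": 0,"az": 0}
  ]
}}

```text
time_s: 4.7
tool_pos: [0.5281, 0.2373, 0.0715]
tool_rot: [-180.0, -0.0, 1.7]
force: [0.7, 1.6, -0.3]
grip_width: 0.0199
grasp_force: 40.0
```

Call:
{"name": "jog_arm", "arguments": {
  "motion": [
    {"x": 0,"y": 0,"z": -2,"ax": 0,"ay": 0,"az": 0},
    {"x": 0,"y": 0,"z": -3,"ax": 0,"ay": 0,"az": 0},
    {"x": 0,"y": 0,"z": -3,"ax": 0,"ay": 0,"az": 0},
    {"x": 0,"y": 0,"z": -3,"ax": 0,"ay": 0,"az": 0},
    {"x": 0,"y": 0,"z": -2,"ax": 0,"ay": 0,"az": 0}
  ]
}}

```text
time_s: 5.2
tool_pos: [0.5284, 0.2371, 0.2033]
tool_rot: [-180.0, -0.1, 1.7]
force: [0.4, 1.2, -2.7]
grip_width: 0.0196
grasp_force: 40.0
```

```bash
python3 -c "
from h import *
print(env.get_obs()['force'],env.get_obs()['grip_width'])
plan([(.566,-.0715,.2,4.8)],.035)"
```

```text
[ 0.4294882   1.17927098 -2.65688087] 0.019603500474752403
[0.32 3.44 0.04] -0.35
[0.3  3.44 0.04] -0.35
[0.27 3.44 0.04] -0.35
[0.25 3.44 0.04] -0.35
[0.23 3.45 0.04] -0.35
[0.21 3.45 0.04] -0.35
[0.19 3.45 0.04] -0.35
[0.17 3.45 0.04] -0.35
[0.15 3.45 0.04] -0.35
-- 9
```

Call:
{"name": "jog_arm", "arguments": {
  "motion": [
    {"x": 0.3,"y": 3.4,"z": 0,"ax": 0,"ay": 0,"az": -0.3},
    {"x": 0.3,"y": 3.4,"z": 0,"ax": 0,"ay": 0,"az": -0.4},
    {"x": 0.3,"y": 3.4,"z": 0,"ax": 0,"ay": 0,"az": -0.3},
    {"x": 0.3,"y": 3.4,"z": 0,"ax": 0,"ay": 0,"az": -0.4},
    {"x": 0.2,"y": 3.5,"z": 0,"ax": 0,"ay": 0,"az": -0.4}
  ]
}}

```text
time_s: 5.7
tool_pos: [0.5487, 0.0653, 0.201]
tool_rot: [180.0, 0.1, 3.5]
force: [1.0, 0.1, -1.8]
grip_width: 0.0203
grasp_force: 40.0
```

Call:
{"name": "jog_arm", "arguments": {
  "motion": [
    {"x": 0.2,"y": 3.5,"z": 0,"ax": 0,"ay": 0,"az": -0.4},
    {"x": 0.2,"y": 3.5,"z": 0,"ax": 0,"ay": 0,"az": -0.3},
    {"x": 0.2,"y": 3.5,"z": 0,"ax": 0,"ay": 0,"az": -0.3},
    {"x": 0.2,"y": 3.4,"z": 0,"ax": 0,"ay": 0,"az": -0.3},
    {"x": 0,"y": 0,"z": 0,"ax": 0,"ay": 0,"az": 0}
  ]
}}

```text
time_s: 6.2
tool_pos: [0.5663, -0.0791, 0.2004]
tool_rot: [179.8, 0.1, 4.2]
force: [-0.5, -0.8, -2.1]
grip_width: 0.0201
grasp_force: 40.0
```

Call:
{"name": "jog_arm", "arguments": {
  "motion": [
    {"x": 0,"y": 0,"z": 0.5,"ax": 0,"ay": 0,"az": 0},
    {"x": 0,"y": 0,"z": 1,"ax": 0,"ay": 0,"az": 0},
    {"x": 0,"y": 0,"z": 1,"ax": 0,"ay": 0,"az": 0},
    {"x": 0,"y": 0,"z": 1,"ax": 0,"ay": 0,"az": 0},
    {"x": 0,"y": 0,"z": 0.5,"ax": 0,"ay": 0,"az": 0}
  ]
}}

```text
time_s: 6.7
tool_pos: [0.5659, -0.0706, 0.1597]
tool_rot: [-180.0, 0.1, 4.9]
force: [0.2, 0.1, -3.4]
grip_width: 0.0197
grasp_force: 40.0
```

Call:
{"name": "jog_arm", "arguments": {
  "motion": [
    {"x": 0,"y": 0,"z": 0,"ax": 0,"ay": 0,"az": 0},
    {"x": 0,"y": 0,"z": 0,"ax": 0,"ay": 0,"az": 0},
    {"x": 0,"y": 0,"z": 0,"ax": 0,"ay": 0,"az": 0},
    {"x": 0,"y": 0,"z": 0,"ax": 0,"ay": 0,"az": 0},
    {"x": 0,"y": 0,"z": 0,"ax": 0,"ay": 0,"az": 0}
  ]
}}

```text
time_s: 7.2
tool_pos: [0.5671, -0.0715, 0.1619]
tool_rot: [180.0, -0.0, 4.8]
force: [0.1, 0.9, -2.7]
grip_width: 0.02
grasp_force: 40.0
```

Call:
{"name": "jog_arm", "arguments": {
  "motion": [
    {"x": 0,"y": 0,"z": 1,"ax": 0,"ay": 0,"az": 0},
    {"x": 0,"y": 0,"z": 1,"ax": 0,"ay": 0,"az": 0},
    {"x": 0,"y": 0,"z": 0.6,"ax": 0,"ay": 0,"az": 0},
    {"x": 0,"y": 0,"z": 0.5,"ax": 0,"ay": 0,"az": 0},
    {"x": 0,"y": 0,"z": 0.3,"ax": 0,"ay": 0,"az": 0}
  ]
}}

```text
time_s: 7.7
tool_pos: [0.5665, -0.0714, 0.1266]
tool_rot: [-180.0, 0.1, 4.8]
force: [-0.3, -0.0, -2.2]
grip_width: 0.0198
grasp_force: 40.0
```

Call:
{"name": "jog_arm", "arguments": {
  "motion": [
    {"x": 0,"y": 0,"z": 0.2,"ax": 0,"ay": 0,"az": 0},
    {"x": 0,"y": 0,"z": 0,"ax": 0,"ay": 0,"az": 0},
    {"x": 0,"y": 0,"z": 0,"ax": 0,"ay": 0,"az": 0},
    {"x": 0,"y": 0,"z": 0,"ax": 0,"ay": 0,"az": 0},
    {"x": 0,"y": 0,"z": 0,"ax": 0,"ay": 0,"az": 0}
  ]
}}

```text
time_s: 8.2
tool_pos: [0.567, -0.0715, 0.1258]
tool_rot: [180.0, -0.0, 4.8]
force: [0.4, 1.0, -2.1]
grip_width: 0.0197
grasp_force: 40.0
```

Call:
{"name": "jog_arm", "arguments": {
  "motion": [
    {"x": 0,"y": 0.1,"z": 0,"ax": 0,"ay": 0,"az": 0},
    {"x": 0,"y": 0.1,"z": 0,"ax": 0,"ay": 0,"az": 0},
    {"x": 0,"y": 0.1,"z": 0,"ax": 0,"ay": 0,"az": 0},
    {"x": 0,"y": 0,"z": 0,"ax": 0,"ay": 0,"az": 0},
    {"x": 0,"y": 0,"z": 0,"ax": 0,"ay": 0,"az": 0}
  ]
}}

```text
time_s: 8.7
tool_pos: [0.5671, -0.0745, 0.1255]
tool_rot: [180.0, 0.0, 4.8]
force: [-0.4, 0.3, -2.0]
grip_width: 0.0197
grasp_force: 40.0
```

Call:
{"name": "jog_arm", "arguments": {
  "motion": [
    {"x": 0,"y": 0.05,"z": 0,"ax": 0,"ay": 0,"az": 0},
    {"x": 0,"y": 0.05,"z": 0,"ax": 0,"ay": 0,"az": 0},
    {"x": 0,"y": 0,"z": 0,"ax": 0,"ay": 0,"az": 0},
    {"x": 0,"y": 0,"z": 0,"ax": 0,"ay": 0,"az": 0},
    {"x": 0,"y": 0,"z": 0,"ax": 0,"ay": 0,"az": 0}
  ]
}}

```text
time_s: 9.2
tool_pos: [0.5672, -0.0752, 0.1256]
tool_rot: [-180.0, -0.0, 4.8]
force: [-0.2, 1.5, -2.2]
grip_width: 0.0197
grasp_force: 40.0
```

Call:
{"name": "jog_arm", "arguments": {
  "motion": [
    {"x": 0,"y": 0.05,"z": 0,"ax": 0,"ay": 0,"az": 0},
    {"x": 0,"y": 0.05,"z": 0,"ax": 0,"ay": 0,"az": 0},
    {"x": 0,"y": 0,"z": 0,"ax": 0,"ay": 0,"az": 0},
    {"x": 0,"y": 0,"z": 0,"ax": 0,"ay": 0,"az": 0},
    {"x": 0,"y": 0,"z": 0,"ax": 0,"ay": 0,"az": 0}
  ]
}}

```text
time_s: 9.7
tool_pos: [0.5672, -0.0754, 0.1255]
tool_rot: [-179.9, 0.0, 4.8]
force: [-0.4, 4.6, -1.1]
grip_width: 0.0196
grasp_force: 40.0
```

```bash
python3 -c "
from h import *
o=env.get_obs();print(o['tool_pos'],o['force'],o['wrist_torque'],o['tool_rot'])"
```

```text
[ 0.56723854 -0.07537627  0.12553306] [-0.38529958  4.62085548 -1.14376183] [ 1.31406264e+00  2.52805096e-01 -1.38122612e-04] [-1.79933583e+02  7.13975974e-03  4.82199721e+00]
```

Call:
{"name": "jog_arm", "arguments": {
  "motion": [
    {"x": 0,"y": -0.3,"z": 0,"ax": 0,"ay": 0,"az": 0},
    {"x": 0,"y": -0.3,"z": 0,"ax": 0,"ay": 0,"az": 0},
    {"x": 0,"y": -0.3,"z": 0,"ax": 0,"ay": 0,"az": 0},
    {"x": 0,"y": -0.2,"z": 0,"ax": 0,"ay": 0,"az": 0},
    {"x": 0,"y": 0,"z": 0,"ax": 0,"ay": 0,"az": 0}
  ]
}}

```text
time_s: 10.2
tool_pos: [0.5664, -0.0654, 0.1256]
tool_rot: [180.0, -0.0, 4.8]
force: [0.9, 0.2, -2.5]
grip_width: 0.0198
grasp_force: 40.0
```

Call:
{"name": "jog_arm", "arguments": {
  "motion": [
    {"x": 0,"y": -0.05,"z": 0,"ax": 0,"ay": 0,"az": 0},
    {"x": 0,"y": 0,"z": 0,"ax": 0,"ay": 0,"az": 0},
    {"x": 0,"y": 0,"z": 0,"ax": 0,"ay": 0,"az": 0},
    {"x": 0,"y": 0,"z": 0,"ax": 0,"ay": 0,"az": 0},
    {"x": 0,"y": 0,"z": 0,"ax": 0,"ay": 0,"az": 0}
  ]
}}

```text
time_s: 10.7
tool_pos: [0.5663, -0.0651, 0.1255]
tool_rot: [180.0, 0.0, 4.8]
force: [0.4, -1.2, -2.1]
grip_width: 0.0198
grasp_force: 40.0
```

```bash
python3 -c "
from h import *
o=env.get_obs();print(o['tool_pos'],o['force'],o['wrist_torque'],o['tool_rot'])"
```

```text
[ 0.56632794 -0.06507236  0.12552932] [ 0.3980024  -1.19512627 -2.14541749] [-0.02654759  0.00550398 -0.03288747] [1.79993583e+02 6.13254939e-04 4.77398968e+00]
```

Call:
{"name": "jog_arm", "arguments": {
  "motion": [
    {"x": 0,"y": -0.05,"z": 0,"ax": 0,"ay": 0,"az": 0},
    {"x": 0,"y": -0.05,"z": 0,"ax": 0,"ay": 0,"az": 0},
    {"x": 0,"y": 0,"z": 0,"ax": 0,"ay": 0,"az": 0},
    {"x": 0,"y": 0,"z": 0,"ax": 0,"ay": 0,"az": 0},
    {"x": 0,"y": 0,"z": 0,"ax": 0,"ay": 0,"az": 0}
  ]
}}

```text
time_s: 11.2
tool_pos: [0.5663, -0.0642, 0.1255]
tool_rot: [180.0, 0.0, 4.8]
force: [-0.3, -0.6, -2.2]
grip_width: 0.0197
grasp_force: 40.0
```

```bash
python3 -c "
from h import *
o=env.get_obs();print(o['tool_pos'],o['force'],o['wrist_torque'],o['tool_rot'])"
```

```text
[ 0.56625413 -0.06419761  0.12553552] [-0.29813533 -0.62739405 -2.22122803] [-0.22682718  0.00422971 -0.01279358] [1.79979951e+02 8.12137901e-04 4.77569214e+00]
```

Call:
{"name": "jog_arm", "arguments": {
  "motion": [
    {"x": 0,"y": 0.28,"z": 0,"ax": 0,"ay": 0,"az": 0},
    {"x": 0,"y": 0.3,"z": 0,"ax": 0,"ay": 0,"az": 0},
    {"x": 0,"y": 0,"z": 0.3,"ax": 0,"ay": 0,"az": 0},
    {"x": 0,"y": 0,"z": 0.5,"ax": 0,"ay": 0,"az": 0},
    {"x": 0,"y": 0,"z": 0.5,"ax": 0,"ay": 0,"az": 0}
  ]
}}

```text
time_s: 11.7
tool_pos: [0.5666, -0.0696, 0.112]
tool_rot: [-180.0, 0.0, 4.8]
force: [-0.5, -0.1, -2.7]
grip_width: 0.0196
grasp_force: 40.0
```

Call:
{"name": "jog_arm", "arguments": {
  "motion": [
    {"x": 0,"y": 0,"z": 0,"ax": 0,"ay": 0,"az": 0},
    {"x": 0,"y": 0,"z": 0,"ax": 0,"ay": 0,"az": 0},
    {"x": 0,"y": 0,"z": 0,"ax": 0,"ay": 0,"az": 0},
    {"x": 0,"y": 0,"z": 0,"ax": 0,"ay": 0,"az": 0},
    {"x": 0,"y": 0,"z": 0,"ax": 0,"ay": 0,"az": 0}
  ]
}}

```text
time_s: 12.2
tool_pos: [0.5669, -0.0697, 0.1127]
tool_rot: [180.0, -0.0, 4.8]
force: [0.4, 0.7, -2.0]
grip_width: 0.0196
grasp_force: 40.0
```

```bash
python3 -c "
from h import *
o=env.get_obs();print(o['tool_pos'],o['force'],o['wrist_torque'],o['tool_rot'])"
```

```text
[ 0.56687913 -0.06974328  0.11273084] [ 0.39291115  0.68295681 -2.00874626] [ 0.01159053  0.03462024 -0.01080053] [ 1.79988564e+02 -2.07653980e-02  4.78568863e+00]
```

In the gap with no contact: the tip is at about 54 mm, below the 58 mm edges. I go past 48 mm.

Call:
{"name": "jog_arm", "arguments": {
  "motion": [
    {"x": 0,"y": 0,"z": 0.3,"ax": 0,"ay": 0,"az": 0},
    {"x": 0,"y": 0,"z": 0.3,"ax": 0,"ay": 0,"az": 0},
    {"x": 0,"y": 0,"z": 0.3,"ax": 0,"ay": 0,"az": 0},
    {"x": 0,"y": 0,"z": 0.2,"ax": 0,"ay": 0,"az": 0},
    {"x": 0,"y": 0,"z": 0,"ax": 0,"ay": 0,"az": 0}
  ]
}}

```text
time_s: 12.7
tool_pos: [0.5669, -0.0698, 0.1023]
tool_rot: [180.0, -0.0, 4.8]
force: [-1.6, -0.1, 6.4]
grip_width: 0.0197
grasp_force: 40.0
```

Call:
{"name": "jog_arm", "arguments": {
  "motion": [
    {"x": 0,"y": 0,"z": 0,"ax": 0,"ay": 0,"az": 0},
    {"x": 0,"y": 0,"z": 0,"ax": 0,"ay": 0,"az": 0},
    {"x": 0,"y": 0,"z": 0,"ax": 0,"ay": 0,"az": 0},
    {"x": 0,"y": 0,"z": 0,"ax": 0,"ay": 0,"az": 0},
    {"x": 0,"y": 0,"z": 0,"ax": 0,"ay": 0,"az": 0}
  ]
}}

```text
time_s: 13.2
tool_pos: [0.5669, -0.0698, 0.1025]
tool_rot: [180.0, -0.0, 4.8]
force: [-2.5, 0.6, 5.7]
grip_width: 0.0197
grasp_force: 40.0
```

The left head jams (8 N at 48 mm). On to the middle head.

Call:
{"name": "jog_arm", "arguments": {
  "motion": [
    {"x": 0,"y": 0,"z": -1,"ax": 0,"ay": 0,"az": 0},
    {"x": 0,"y": 0,"z": -2,"ax": 0,"ay": 0,"az": 0},
    {"x": 0,"y": 0,"z": -1.2,"ax": 0,"ay": 0,"az": 0},
    {"x": 0,"y": 0,"z": -0.3,"ax": 0,"ay": 0,"az": 0},
    {"x": 0,"y": 1,"z": 0,"ax": 0,"ay": 0,"az": 0}
  ]
}}

```text
time_s: 13.7
tool_pos: [0.5678, -0.0782, 0.1469]
tool_rot: [-180.0, -0.0, 4.9]
force: [0.9, -0.3, -1.9]
grip_width: 0.0201
grasp_force: 40.0
```

Call:
{"name": "jog_arm", "arguments": {
  "motion": [
    {"x": 0,"y": 2,"z": 0,"ax": 0,"ay": 0,"az": 0},
    {"x": 0,"y": 2,"z": 0,"ax": 0,"ay": 0,"az": 0},
    {"x": 0,"y": 1.5,"z": 0,"ax": 0,"ay": 0,"az": 0},
    {"x": 0,"y": 0.5,"z": 0,"ax": 0,"ay": 0,"az": 0},
    {"x": 0,"y": 0,"z": 0,"ax": 0,"ay": 0,"az": 0}
  ]
}}

```text
time_s: 14.2
tool_pos: [0.5722, -0.1404, 0.1459]
tool_rot: [-180.0, 0.1, 4.7]
force: [0.6, -0.4, -1.7]
grip_width: 0.0197
grasp_force: 40.0
```

Call:
{"name": "jog_arm", "arguments": {
  "motion": [
    {"x": 0,"y": 0,"z": 0.5,"ax": 0,"ay": 0,"az": 0},
    {"x": 0,"y": 0,"z": 0.7,"ax": 0,"ay": 0,"az": 0},
    {"x": 0,"y": 0,"z": 0.7,"ax": 0,"ay": 0,"az": 0},
    {"x": 0,"y": 0,"z": 0.2,"ax": 0,"ay": 0,"az": 0},
    {"x": 0,"y": 0,"z": 0,"ax": 0,"ay": 0,"az": 0}
  ]
}}

```text
time_s: 14.7
tool_pos: [0.5721, -0.1391, 0.1248]
tool_rot: [-180.0, 0.1, 4.8]
force: [1.0, 0.4, -2.4]
grip_width: 0.0195
grasp_force: 40.0
```

```bash
python3 -c "
from h import *
o=env.get_obs();print(o['tool_pos'],o['force'],o['wrist_torque'],o['tool_rot'])"
```

```text
[ 0.57207788 -0.13908116  0.12477582] [ 0.98044841  0.36945228 -2.44514457] [-0.04065556  0.08457843  0.02545179] [-1.79973562e+02  7.32906130e-02  4.81456854e+00]
```

Call:
{"name": "jog_arm", "arguments": {
  "motion": [
    {"x": 0,"y": 0.15,"z": 0,"ax": 0,"ay": 0,"az": 0},
    {"x": 0,"y": 0.15,"z": 0,"ax": 0,"ay": 0,"az": 0},
    {"x": 0,"y": 0.1,"z": 0,"ax": 0,"ay": 0,"az": 0},
    {"x": 0,"y": 0,"z": 0,"ax": 0,"ay": 0,"az": 0},
    {"x": 0,"y": 0,"z": 0,"ax": 0,"ay": 0,"az": 0}
  ]
}}

```text
time_s: 15.2
tool_pos: [0.573, -0.1436, 0.1257]
tool_rot: [180.0, -0.0, 4.8]
force: [-0.4, -0.4, -2.8]
grip_width: 0.0195
grasp_force: 40.0
```

```bash
python3 -c "
from h import *
o=env.get_obs();print(o['tool_pos'],o['force'],o['wrist_torque'],o['tool_rot'])"
```

```text
[ 0.57296905 -0.14360584  0.12566442] [-0.3640104  -0.42533187 -2.75426016] [ 0.00151206 -0.04294827  0.01483732] [ 1.79994055e+02 -1.24997985e-02  4.76978117e+00]
```

Call:
{"name": "jog_arm", "arguments": {
  "motion": [
    {"x": 0,"y": 0.05,"z": 0,"ax": 0,"ay": 0,"az": 0},
    {"x": 0,"y": 0.05,"z": 0,"ax": 0,"ay": 0,"az": 0},
    {"x": 0,"y": 0.05,"z": 0,"ax": 0,"ay": 0,"az": 0},
    {"x": 0,"y": 0,"z": 0,"ax": 0,"ay": 0,"az": 0},
    {"x": 0,"y": 0,"z": 0,"ax": 0,"ay": 0,"az": 0}
  ]
}}

```text
time_s: 15.7
tool_pos: [0.573, -0.145, 0.1255]
tool_rot: [180.0, 0.0, 4.8]
force: [0.5, 0.2, -1.9]
grip_width: 0.02
grasp_force: 40.0
```

```bash
python3 -c "
from h import *
o=env.get_obs();print(o['tool_pos'],o['force'],o['wrist_torque'],o['tool_rot'])"
```

```text
[ 0.57299179 -0.14503731  0.12551645] [ 0.47101491  0.15418958 -1.88388438] [-0.03400697  0.03611291 -0.03056031] [1.79995923e+02 3.56182717e-03 4.77900165e+00]
```

Call:
{"name": "jog_arm", "arguments": {
  "motion": [
    {"x": 0,"y": 0.05,"z": 0,"ax": 0,"ay": 0,"az": 0},
    {"x": 0,"y": 0.05,"z": 0,"ax": 0,"ay": 0,"az": 0},
    {"x": 0,"y": 0.05,"z": 0,"ax": 0,"ay": 0,"az": 0},
    {"x": 0,"y": 0,"z": 0,"ax": 0,"ay": 0,"az": 0},
    {"x": 0,"y": 0,"z": 0,"ax": 0,"ay": 0,"az": 0}
  ]
}}

```text
time_s: 16.2
tool_pos: [0.5731, -0.146, 0.1255]
tool_rot: [-180.0, 0.0, 4.8]
force: [-0.9, 1.9, -2.3]
grip_width: 0.0201
grasp_force: 40.0
```

```bash
python3 -c "
from h import *
o=env.get_obs();print(o['tool_pos'],o['force'],o['wrist_torque'],o['tool_rot'])"
```

```text
[ 0.57309383 -0.1459712   0.12552523] [-0.86327639  1.88424594 -2.25038005] [0.51335669 0.1293239  0.06931331] [-1.79968670e+02  9.86093673e-03  4.79971604e+00]
```

Call:
{"name": "jog_arm", "arguments": {
  "motion": [
    {"x": 0,"y": -0.3,"z": 0,"ax": 0,"ay": 0,"az": 0},
    {"x": 0,"y": -0.3,"z": 0,"ax": 0,"ay": 0,"az": 0},
    {"x": 0,"y": 0,"z": 0.3,"ax": 0,"ay": 0,"az": 0},
    {"x": 0,"y": 0,"z": 0.5,"ax": 0,"ay": 0,"az": 0},
    {"x": 0,"y": 0,"z": 0.5,"ax": 0,"ay": 0,"az": 0}
  ]
}}

```text
time_s: 16.7
tool_pos: [0.5725, -0.1408, 0.112]
tool_rot: [180.0, 0.0, 4.8]
force: [0.5, -0.5, -2.0]
grip_width: 0.0198
grasp_force: 40.0
```

Call:
{"name": "jog_arm", "arguments": {
  "motion": [
    {"x": 0,"y": 0,"z": 0,"ax": 0,"ay": 0,"az": 0},
    {"x": 0,"y": 0,"z": 0,"ax": 0,"ay": 0,"az": 0},
    {"x": 0,"y": 0,"z": 0,"ax": 0,"ay": 0,"az": 0},
    {"x": 0,"y": 0,"z": 0,"ax": 0,"ay": 0,"az": 0},
    {"x": 0,"y": 0,"z": 0,"ax": 0,"ay": 0,"az": 0}
  ]
}}

```text
time_s: 17.2
tool_pos: [0.5728, -0.1405, 0.1127]
tool_rot: [180.0, -0.0, 4.8]
force: [1.0, -0.7, -1.9]
grip_width: 0.0196
grasp_force: 40.0
```

```bash
python3 -c "
from h import *
o=env.get_obs();print(o['tool_pos'],o['force'],o['wrist_torque'],o['tool_rot'])"
```

```text
[ 0.57276401 -0.14052224  0.11273   ] [ 0.96092545 -0.70302845 -1.90891396] [ 0.01416654 -0.00083937 -0.00994941] [ 1.79987337e+02 -1.58372035e-02  4.78447366e+00]
```

Call:
{"name": "jog_arm", "arguments": {
  "motion": [
    {"x": 0,"y": 0,"z": 0.3,"ax": 0,"ay": 0,"az": 0},
    {"x": 0,"y": 0,"z": 0.3,"ax": 0,"ay": 0,"az": 0},
    {"x": 0,"y": 0,"z": 0.3,"ax": 0,"ay": 0,"az": 0},
    {"x": 0,"y": 0,"z": 0.2,"ax": 0,"ay": 0,"az": 0},
    {"x": 0,"y": 0,"z": 0,"ax": 0,"ay": 0,"az": 0}
  ]
}}

```text
time_s: 17.7
tool_pos: [0.5728, -0.1405, 0.1023]
tool_rot: [180.0, -0.0, 4.8]
force: [-2.5, 1.2, 5.3]
grip_width: 0.0197
grasp_force: 40.0
```

Call:
{"name": "jog_arm", "arguments": {
  "motion": [
    {"x": 0,"y": 0,"z": 0,"ax": 0,"ay": 0,"az": 0},
    {"x": 0,"y": 0,"z": 0,"ax": 0,"ay": 0,"az": 0},
    {"x": 0,"y": 0,"z": 0,"ax": 0,"ay": 0,"az": 0},
    {"x": 0,"y": 0,"z": 0,"ax": 0,"ay": 0,"az": 0},
    {"x": 0,"y": 0,"z": 0,"ax": 0,"ay": 0,"az": 0}
  ]
}}

```text
time_s: 18.2
tool_pos: [0.5728, -0.1405, 0.1026]
tool_rot: [180.0, -0.0, 4.8]
force: [-1.4, 0.0, 5.5]
grip_width: 0.02
grasp_force: 40.0
```

The middle head jams the same way. On to the right head.

Call:
{"name": "jog_arm", "arguments": {
  "motion": [
    {"x": 0,"y": 0,"z": -1,"ax": 0,"ay": 0,"az": 0},
    {"x": 0,"y": 0,"z": -2,"ax": 0,"ay": 0,"az": 0},
    {"x": 0,"y": 0,"z": -1.2,"ax": 0,"ay": 0,"az": 0},
    {"x": 0,"y": 0,"z": -0.3,"ax": 0,"ay": 0,"az": 0},
    {"x": 0,"y": 1,"z": 0,"ax": 0,"ay": 0,"az": 0}
  ]
}}

```text
time_s: 18.7
tool_pos: [0.5739, -0.1489, 0.1469]
tool_rot: [-180.0, -0.0, 4.9]
force: [1.0, -0.1, -1.3]
grip_width: 0.0198
grasp_force: 40.0
```

Call:
{"name": "jog_arm", "arguments": {
  "motion": [
    {"x": 0,"y": 2,"z": 0,"ax": 0,"ay": 0,"az": 0},
    {"x": 0,"y": 2,"z": 0,"ax": 0,"ay": 0,"az": 0},
    {"x": 0,"y": 1.6,"z": 0,"ax": 0,"ay": 0,"az": 0},
    {"x": 0,"y": 0.5,"z": 0,"ax": 0,"ay": 0,"az": 0},
    {"x": 0,"y": 0,"z": 0,"ax": 0,"ay": 0,"az": 0}
  ]
}}

```text
time_s: 19.2
tool_pos: [0.5782, -0.2125, 0.146]
tool_rot: [-180.0, 0.0, 4.7]
force: [0.1, 0.5, -2.4]
grip_width: 0.0195
grasp_force: 40.0
```

Call:
{"name": "jog_arm", "arguments": {
  "motion": [
    {"x": 0,"y": 0,"z": 0.5,"ax": 0,"ay": 0,"az": 0},
    {"x": 0,"y": 0,"z": 0.7,"ax": 0,"ay": 0,"az": 0},
    {"x": 0,"y": 0,"z": 0.7,"ax": 0,"ay": 0,"az": 0},
    {"x": 0,"y": 0,"z": 0.2,"ax": 0,"ay": 0,"az": 0},
    {"x": 0,"y": 0,"z": 0,"ax": 0,"ay": 0,"az": 0}
  ]
}}

```text
time_s: 19.7
tool_pos: [0.5781, -0.2107, 0.1248]
tool_rot: [-180.0, 0.1, 4.8]
force: [-0.6, -1.2, -2.1]
grip_width: 0.0198
grasp_force: 40.0
```

```bash
python3 -c "
from h import *
o=env.get_obs();print(o['tool_pos'],o['force'],o['wrist_torque'],o['tool_rot'])"
```

```text
[ 0.57814645 -0.21074795  0.12478912] [-0.58319179 -1.15349425 -2.12237129] [ 0.02962953 -0.0028156  -0.01285131] [-1.79968824e+02  6.70330866e-02  4.81688049e+00]
```

Call:
{"name": "jog_arm", "arguments": {
  "motion": [
    {"x": 0,"y": 0.15,"z": 0,"ax": 0,"ay": 0,"az": 0},
    {"x": 0,"y": 0.15,"z": 0,"ax": 0,"ay": 0,"az": 0},
    {"x": 0,"y": 0.1,"z": 0,"ax": 0,"ay": 0,"az": 0},
    {"x": 0,"y": 0,"z": 0,"ax": 0,"ay": 0,"az": 0},
    {"x": 0,"y": 0,"z": 0,"ax": 0,"ay": 0,"az": 0}
  ]
}}

```text
time_s: 20.2
tool_pos: [0.5789, -0.2154, 0.1256]
tool_rot: [180.0, -0.0, 4.8]
force: [0.2, -0.7, -2.2]
grip_width: 0.0194
grasp_force: 40.0
```

```bash
python3 -c "
from h import *
o=env.get_obs();print(o['tool_pos'],o['force'],o['wrist_torque'],o['tool_rot'])"
```

```text
[ 0.5789346  -0.21535876  0.12564677] [ 0.19904402 -0.68286942 -2.19298633] [-0.00258901 -0.0081151   0.04196068] [ 1.79992263e+02 -8.08621262e-03  4.76993421e+00]
```

Call:
{"name": "jog_arm", "arguments": {
  "motion": [
    {"x": 0,"y": 0.05,"z": 0,"ax": 0,"ay": 0,"az": 0},
    {"x": 0,"y": 0.05,"z": 0,"ax": 0,"ay": 0,"az": 0},
    {"x": 0,"y": 0.05,"z": 0,"ax": 0,"ay": 0,"az": 0},
    {"x": 0,"y": 0,"z": 0,"ax": 0,"ay": 0,"az": 0},
    {"x": 0,"y": 0,"z": 0,"ax": 0,"ay": 0,"az": 0}
  ]
}}

```text
time_s: 20.7
tool_pos: [0.579, -0.2167, 0.1255]
tool_rot: [180.0, 0.0, 4.8]
force: [0.5, 0.8, -1.7]
grip_width: 0.0196
grasp_force: 40.0
```

```bash
python3 -c "
from h import *
o=env.get_obs();print(o['tool_pos'],o['force'],o['wrist_torque'],o['tool_rot'])"
```

```text
[ 0.57902714 -0.21673045  0.12554834] [ 0.45006057  0.82013378 -1.70401613] [ 0.05591591  0.02279489 -0.02180077] [1.79995290e+02 9.20725152e-04 4.78273448e+00]
```

Call:
{"name": "jog_arm", "arguments": {
  "motion": [
    {"x": 0,"y": 0.05,"z": 0,"ax": 0,"ay": 0,"az": 0},
    {"x": 0,"y": 0.05,"z": 0,"ax": 0,"ay": 0,"az": 0},
    {"x": 0,"y": 0,"z": 0,"ax": 0,"ay": 0,"az": 0},
    {"x": 0,"y": 0,"z": 0,"ax": 0,"ay": 0,"az": 0},
    {"x": 0,"y": 0,"z": 0,"ax": 0,"ay": 0,"az": 0}
  ]
}}

```text
time_s: 21.2
tool_pos: [0.5791, -0.2169, 0.1255]
tool_rot: [-179.9, 0.0, 4.8]
force: [-0.6, 1.9, -1.1]
grip_width: 0.0195
grasp_force: 40.0
```

```bash
python3 -c "
from h import *
o=env.get_obs();print(o['tool_pos'],o['force'],o['wrist_torque'],o['tool_rot'])"
```

```text
[ 0.57909812 -0.21693458  0.12552912] [-0.5892252   1.94642547 -1.14666387] [0.89809643 0.26483007 0.01750665] [-1.79949336e+02  1.27608215e-02  4.81333058e+00]
```

Call:
{"name": "jog_arm", "arguments": {
  "motion": [
    {"x": 0,"y": -0.3,"z": 0,"ax": 0,"ay": 0,"az": 0},
    {"x": 0,"y": -0.33,"z": 0,"ax": 0,"ay": 0,"az": 0},
    {"x": 0,"y": 0,"z": 0.3,"ax": 0,"ay": 0,"az": 0},
    {"x": 0,"y": 0,"z": 0.5,"ax": 0,"ay": 0,"az": 0},
    {"x": 0,"y": 0,"z": 0.5,"ax": 0,"ay": 0,"az": 0}
  ]
}}

```text
time_s: 21.7
tool_pos: [0.5784, -0.2119, 0.112]
tool_rot: [180.0, 0.0, 4.8]
force: [0.5, -1.0, -2.6]
grip_width: 0.02
grasp_force: 40.0
```

Call:
{"name": "jog_arm", "arguments": {
  "motion": [
    {"x": 0,"y": 0,"z": 0,"ax": 0,"ay": 0,"az": 0},
    {"x": 0,"y": 0,"z": 0,"ax": 0,"ay": 0,"az": 0},
    {"x": 0,"y": 0,"z": 0,"ax": 0,"ay": 0,"az": 0},
    {"x": 0,"y": 0,"z": 0,"ax": 0,"ay": 0,"az": 0},
    {"x": 0,"y": 0,"z": 0,"ax": 0,"ay": 0,"az": 0}
  ]
}}

```text
time_s: 22.2
tool_pos: [0.5787, -0.2115, 0.1127]
tool_rot: [180.0, -0.0, 4.8]
force: [-0.5, 0.0, -2.0]
grip_width: 0.0199
grasp_force: 40.0
```

```bash
python3 -c "
from h import *
o=env.get_obs();print(o['tool_pos'],o['force'],o['wrist_torque'],o['tool_rot'])"
```

```text
[ 0.57870414 -0.2115209   0.11274413] [-0.49463985  0.02814766 -1.97204978] [0.01848639 0.07602445 0.01016188] [ 1.79984647e+02 -1.68185609e-02  4.78116655e+00]
```

Call:
{"name": "jog_arm", "arguments": {
  "motion": [
    {"x": 0,"y": 0,"z": 0.3,"ax": 0,"ay": 0,"az": 0},
    {"x": 0,"y": 0,"z": 0.3,"ax": 0,"ay": 0,"az": 0},
    {"x": 0,"y": 0,"z": 0.3,"ax": 0,"ay": 0,"az": 0},
    {"x": 0,"y": 0,"z": 0.2,"ax": 0,"ay": 0,"az": 0},
    {"x": 0,"y": 0,"z": 0,"ax": 0,"ay": 0,"az": 0}
  ]
}}

```text
time_s: 22.7
tool_pos: [0.5782, -0.2114, 0.101]
tool_rot: [-180.0, 0.0, 4.8]
force: [0.4, -0.1, -2.2]
grip_width: 0.02
grasp_force: 40.0
```

Call:
{"name": "jog_arm", "arguments": {
  "motion": [
    {"x": 0,"y": 0,"z": 0,"ax": 0,"ay": 0,"az": 0},
    {"x": 0,"y": 0,"z": 0,"ax": 0,"ay": 0,"az": 0},
    {"x": 0,"y": 0,"z": 0,"ax": 0,"ay": 0,"az": 0},
    {"x": 0,"y": 0,"z": 0,"ax": 0,"ay": 0,"az": 0},
    {"x": 0,"y": 0,"z": 0,"ax": 0,"ay": 0,"az": 0}
  ]
}}

```text
time_s: 23.2
tool_pos: [0.5786, -0.2115, 0.1016]
tool_rot: [180.0, -0.0, 4.8]
force: [-0.3, 0.1, -2.5]
grip_width: 0.0199
grasp_force: 40.0
```

No jam here: the tip is at about 43 mm with no force. I lower it to the shoulder.

Call:
{"name": "jog_arm", "arguments": {
  "motion": [
    {"x": 0,"y": 0,"z": 0.3,"ax": 0,"ay": 0,"az": 0},
    {"x": 0,"y": 0,"z": 0.3,"ax": 0,"ay": 0,"az": 0},
    {"x": 0,"y": 0,"z": 0.3,"ax": 0,"ay": 0,"az": 0},
    {"x": 0,"y": 0,"z": 0.2,"ax": 0,"ay": 0,"az": 0},
    {"x": 0,"y": 0,"z": 0,"ax": 0,"ay": 0,"az": 0}
  ]
}}

```text
time_s: 23.7
tool_pos: [0.5783, -0.2113, 0.09]
tool_rot: [-180.0, 0.0, 4.8]
force: [0.2, -0.3, -1.4]
grip_width: 0.0199
grasp_force: 40.0
```

Call:
{"name": "jog_arm", "arguments": {
  "motion": [
    {"x": 0,"y": 0,"z": 0.1,"ax": 0,"ay": 0,"az": 0},
    {"x": 0,"y": 0,"z": 0,"ax": 0,"ay": 0,"az": 0},
    {"x": 0,"y": 0,"z": 0,"ax": 0,"ay": 0,"az": 0},
    {"x": 0,"y": 0,"z": 0,"ax": 0,"ay": 0,"az": 0},
    {"x": 0,"y": 0,"z": 0,"ax": 0,"ay": 0,"az": 0}
  ]
}}

```text
time_s: 24.2
tool_pos: [0.5786, -0.2115, 0.0897]
tool_rot: [180.0, -0.0, 4.8]
force: [0.3, -0.1, -2.7]
grip_width: 0.0203
grasp_force: 40.0
```

```bash
python3 -c "
from h import *
o=env.get_obs();print(o['tool_pos'],o['force'],o['wrist_torque'],o['tool_rot'])"
```

```text
[ 0.57863831 -0.21149958  0.08966165] [ 0.33791322 -0.10925494 -2.70298313] [-0.00898268  0.03022329  0.01386836] [ 1.79989721e+02 -9.03613852e-03  4.77944026e+00]
```

Call:
{"name": "jog_arm", "arguments": {
  "motion": [
    {"x": 0,"y": 0,"z": 0.1,"ax": 0,"ay": 0,"az": 0},
    {"x": 0,"y": 0,"z": 0,"ax": 0,"ay": 0,"az": 0},
    {"x": 0,"y": 0,"z": 0,"ax": 0,"ay": 0,"az": 0},
    {"x": 0,"y": 0,"z": 0,"ax": 0,"ay": 0,"az": 0},
    {"x": 0,"y": 0,"z": 0,"ax": 0,"ay": 0,"az": 0}
  ]
}}

```text
time_s: 24.7
tool_pos: [0.5786, -0.2115, 0.0885]
tool_rot: [180.0, 0.0, 4.8]
force: [0.1, 0.3, -2.3]
grip_width: 0.0196
grasp_force: 40.0
```

Call:
{"name": "jog_arm", "arguments": {
  "motion": [
    {"x": 0,"y": 0,"z": 0,"ax": 0,"ay": 0,"az": 0},
    {"x": 0,"y": 0,"z": 0,"ax": 0,"ay": 0,"az": 0},
    {"x": 0,"y": 0,"z": 0,"ax": 0,"ay": 0,"az": 0},
    {"x": 0,"y": 0,"z": 0,"ax": 0,"ay": 0,"az": 0},
    {"x": 0,"y": 0,"z": 0,"ax": 0,"ay": 0,"az": 0}
  ],
  "claw": 0
}}

```text
time_s: 25.2
tool_pos: [0.5787, -0.2115, 0.0887]
tool_rot: [180.0, -0.0, 4.8]
force: [-0.1, 0.3, 0.2]
grip_width: 0.0424
grasp_force: 0.0
```

Call:
{"name": "jog_arm", "arguments": {
  "motion": [
    {"x": 0,"y": 0,"z": 0,"ax": 0,"ay": 0,"az": 0},
    {"x": 0,"y": 0,"z": 0,"ax": 0,"ay": 0,"az": 0},
    {"x": 0,"y": 0,"z": -1,"ax": 0,"ay": 0,"az": 0},
    {"x": 0,"y": 0,"z": -2,"ax": 0,"ay": 0,"az": 0},
    {"x": 0,"y": 0,"z": -3,"ax": 0,"ay": 0,"az": 0}
  ]
}}

```text
time_s: 25.7
tool_pos: [0.5774, -0.2111, 0.1482]
tool_rot: [-179.9, 0.2, 4.8]
force: [0.6, -0.2, -0.5]
grip_width: 0.0435
grasp_force: 0.0
```

Call:
{"name": "jog_arm", "arguments": {
  "motion": [
    {"x": 0,"y": 0,"z": -4,"ax": 0,"ay": 0,"az": 0},
    {"x": 0,"y": 0,"z": -4,"ax": 0,"ay": 0,"az": 0},
    {"x": 0,"y": 0,"z": -2,"ax": 0,"ay": 0,"az": 0},
    {"x": -5,"y": 0,"z": 0,"ax": 0,"ay": 0,"az": 0},
    {"x": 0,"y": 0,"z": 0,"ax": 0,"ay": 0,"az": 0}
  ]
}}

```text
time_s: 26.2
tool_pos: [0.5234, -0.2168, 0.2483]
tool_rot: [179.9, 0.3, 4.6]
force: [0.1, 0.1, -0.3]
grip_width: 0.0436
grasp_force: 0.0
```

```bash
python3 - <<'E'
from h import *
t=env.read_camera("top")[:,:,::-1];s=env.read_camera("side")[:,:,::-1]
c=np.zeros((480,800,3),np.uint8)
c[:360,:400]=cv2.resize(t[140:230,310:410],(400,360));c[:,405:795]=cv2.resize(s[140:230,282:355],(390,480))
cv2.imwrite("pics/end.png",cv2.convertScaleAbs(c,alpha=1.4))
g=np.array([.5786,-.2115,.107]);print(px("side",g),px("side",g+[0,0,.027]),px("side",g-[0,0,.027]))
m=(s[140:230,282:355].max(2)<35).astype(np.uint8)
k,l,st,ce=cv2.connectedComponentsWithStats(m)
for i in range(1,k):
    if st[i,4]>25:print(st[i]+[282,140,0,0,0],ce[i]+[282,140])
E
```

```text
[315.12638262 164.33783978] [315.06969516 157.84937893] [315.18189758 170.69209607]
[312 158   8  14 109] [315.43119266 164.67889908]
```

View pics/end.png

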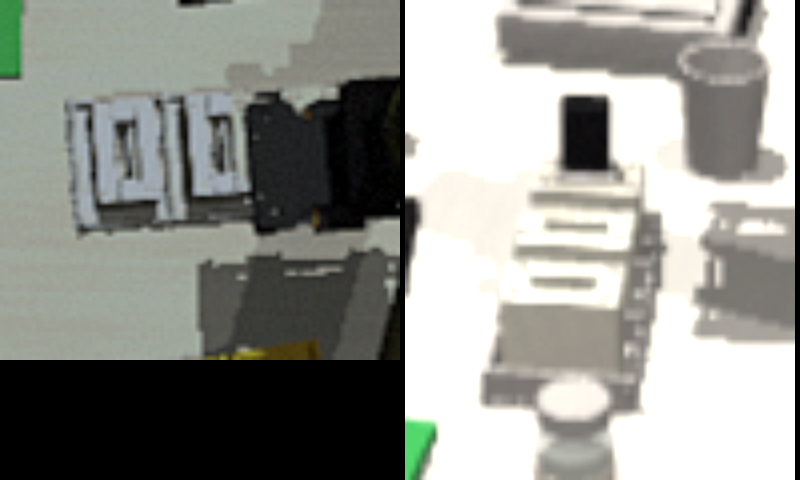

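The gauge stands upright in the far (right) head, shoulder down. Its handle centroid is at (315.4,164.7) against (315.1,164.3) predicted for home, and the gripper is clear. I hand in.

```bash
python3 -c "
from cell import env
print(env.sign_off())"
```

```text
the job is handed in; nothing more can be done
None
```

The gauge is standing fully home, shoulder down and released, in the right-hand head (world y about -0.21 m); it jammed in the other two at 48 mm, and the job was handed in at about 26 s, though the hand-in gave no verdict.

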